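# Release the tool-locked battery of the printer's backup power unit and put it on charge

## Task

Take the slim square-handled driver from the tool rack, push it down through the slot in the top of the backup power unit and feel for the hidden latch tab, pressing it gently (it lies somewhere along the slot, more or less deep, and more than about 20 N on the unit would bend it) until the battery pops up. Put the driver back upright in the rack, then lift the battery out and lower it, without dropping it, fully into the pocket of the charging cradle. Do not disturb the other things on the bench.

Things in the scene. Friction and masses are not known exactly. Their poses are not given: they have to be found in the camera images.
- power_unit: Backup power unit of a 3D printer: fixed grey metal case, 150 (x) x 170 (y) x 80 mm high, fan grille on its front (-x) face. Origin under its centre, z up. Its flat top plate (z = 80 mm) carries the release slot and, behind it, the 63 x 53 mm well with the battery (well centre at x +25, y 0 mm).
- slot (a point): Middle of the release slot's mouth, level with the unit's top plate (unit x -40, y 0, z 80 mm), axes as the unit's. The slot is 9 mm wide (x) and 48 mm long (y), through the 4 mm plate, in a black bezel whose sloping lips stand 4 mm proud and widen the mouth to about 19 x 58 mm. Away from the latch tab a rod meets nothing down to 45 mm below the plate.
- tab_region (a point): Middle of the region inside the case where the hidden latch tab may be, 24 mm below the slot's mouth; not the tab itself. The tab is a level pad, 10 mm wide (y); its centre lies up to 18 mm either way along y, its top up to 10 mm higher or lower. It gives on a spring: about 2 N at first, 4 to 8 N when the catch lets go after about 5 mm; hard stop at 7 mm. It returns when let go.
- driver: Release driver in the rack: slim square black handle 22 x 22 mm, 80 mm tall, with a straight round steel shaft 6 mm thick and 78 mm long below it, about 90 g. Origin on its axis at the underside of the handle, z up along the handle. In the rack the handle's underside rests on the rack's top board.
- driver_tip (a point): Flat end of the driver's shaft, 78 mm below the driver's origin along its axis.
- rack: Fixed blue printed tool rack: top board 50 (x) x 130 mm (y), 12 mm thick, its upper face 90 mm above the bench, open below, with two 12 mm through holes at y -32 and +32 mm. Origin under its centre, on the bench. The driver stands in one hole, a stubby screwdriver in the other.
- battery: Battery pack: black block 60 (x) x 50 (y) x 62 mm (z), 0.24 to 0.36 kg, origin under its centre. Locked, its top stands 6 mm above the unit's top plate. When the catch lets go it rises 20 mm and stays up, 26 mm proud: grip it across its 50 mm width (y) and draw it straight up; its underside is then still 36 mm below the plate's top. A notch in its -x end takes the catch.
- charger: Fixed grey charging cradle 110 (x) x 100 (y) x 40 mm high with a pocket 66 (x) x 56 mm (y) whose floor is 20 mm above the bench; black steep lead-in lips widen its mouth to 75 x 65 mm and rise to 48 mm. Origin under its centre, on the bench. The battery stands upright in it, long side along the pocket's long side, either way round.
- stubby: Stubby screwdriver that stays in the rack's other hole: round handle 32 mm thick and 55 mm tall, thick 45 mm shaft. Origin on its axis at the underside of the handle. Not the tool for this job; leave it alone.
- stepper: Bystander: black square stepper motor 42 x 42 x 34 mm with a 22 mm shaft upward, origin under its centre. Leave alone.
- bracket: Bystander: small blue printed angle bracket 24 x 30 x 24 mm lying on the power unit's top plate near a front corner, origin under its centre. Leave alone.
- meter: Bystander: orange hand multimeter 150 x 78 x 34 mm lying on the bench, origin under its centre. Leave alone.
- caliper: Bystander: digital caliper 230 mm long lying flat, 12 mm thick, origin under the middle of its beam. Leave alone.
- screw_box: Bystander: open white sorting box 85 x 110 x 30 mm, origin under its centre. Leave alone.
- tape: Bystander: roll of clear tape lying flat, 53 mm across, 18 mm high, origin under its centre. Leave alone.

How it is judged:
On the way, in this order (a step that is already met when the one before it is completed fails the run):
1. the driver's tip is through the slot, at least 12 mm below the unit's top plate (x of driver_tip in the frame of power_unit between -0.047 and -0.033 m and y of driver_tip in the frame of power_unit between -0.028 and 0.028 m and z of driver_tip in the frame of power_unit below 0.068 m), for 0.05 s.
2. the battery has popped up (12 mm or more) while the driver's tip is still in the slot (all of step 1 and z of battery in the frame of power_unit above 0.036 m), for 0.05 s.
At the end, for the whole second after the job is handed in: Battery upright (0.06 rad) on the floor of the cradle's pocket (underside within 3.5 mm of it, within 6 mm of its centre); driver back in a rack hole, upright (0.12 rad), handle resting on the rack's top (within 4 mm); both at rest and released (x of battery in the frame of charger between -0.006 and 0.006 m and y of battery in the frame of charger between -0.006 and 0.006 m and z of battery in the frame of charger between 0.016 and 0.0235 m and angle between battery's own z axis and vertical below 0.06 rad and linear speed of each of battery, driver below 0.02 m/s and x of driver in the frame of rack between -0.012 and 0.012 m and y of driver in the frame of rack between -0.045 and 0.045 m and z of driver in the frame of rack between 0.086 and 0.096 m and angle between driver's own z axis and vertical below 0.12 rad); the robot touches nothing.
It fails at once if the driver bears on the power unit (latch tab, slot or plate) with more than 20 N (contact force between driver and power_unit above 20 N).
It fails at once if the battery falls freely (faster than 0.7 m/s with no finger on it) (linear speed of battery above 0.7 m/s and contact force between the fingers and battery below 0.05 N).
It fails at once if a bystander (other tool, motor, bracket, meter, caliper, sorting box, tape) is moved by more than 30 mm (distance of any of stubby, stepper, bracket, meter, caliper, screw_box, tape from where it was at the start of the episode above 0.03 m).
It also fails if it takes over 72 s, if anything falls off the work surface, if the arm or the gripper's body presses on something with over 40 N, if the wrist force passes 120 N, or if a joint passes its speed limit or range.

## Robot

A 6-joint arm with a two-finger parallel gripper is mounted at the origin on the work surface. World frame = base frame: x ahead of the robot, y to its left, z up, the work surface at z = 0. Lengths are in m, angles in rad, forces in N, time in s.
With the tool pointing down it reaches from about 0.3 to 0.875 m from the base axis. Payload 6.4 kg.
Tool frame: the origin (TCP) lies midway between the tips of the shut fingers; the grasp point (between the pads) lies 19 mm behind it; x points along the fingers, y is the direction in which the jaws open and shut, and the axes are right-handed (so a half turn about x gives the same grasp; the last joint's range is limited). The gripper opens to 85 mm and grips with 20 to 120 N. Pads are 22 mm wide; open, the fingers measure 114 mm over their backs; the gripper's body (76 mm by 85 mm) begins 54 mm behind the grasp point. The pads swing forward as they close: fully open they stand 13 mm farther back than shut.
Start: joints at [-1.451, 0.181, 1.607, -0, 1.354, -0.206], TCP at [0.184, -0.545, 0.231] pointing down, gripper open.
Joint ranges: [-2.99, 2.99], [-0.89, 2.07], [0.3, 2.58], [-1.14, 4.28], [0, 2.63], [-3.12, 3.12]. Speed limits (rad/s): [2.57, 2.57, 3.01, 3.14, 3.14, 3.14].

## Interface

Orientations are given as a unit quaternion [w, x, y, z].
In Python, from bench import ctrl gives the robot as it stands.
- The arm moves only by the tool step_arm, never from a script. Its argument "motion" is a list of rows, each a list of 7 numbers: the shift along the tool's x, y, z in mm, then the turn, a rotation vector about the tool's x, y, z in degrees, then the closure in counts, from 0 (fully open) to 255 (shut). In form: [[tx, ty, tz, rx, ry, rz, hand], ...]. A call has 1 to 10 rows; each row is the pose to reach, as a shift and turn from the pose commanded when the call began, along the tool's axes at that moment; what a row does not reach only later rows make up. A row lasts 1/8 s, in which the tool goes at most 62.5 mm and 10.7 degrees, less where a joint would pass 70% of its speed; a pose out of reach is approached as far as the arm can. A call with a gripper value outside its range is refused whole. The fingers move at their own pace and stop on an object; the grip force is fixed at half the most. Time passes only in rows, so rows that repeat a pose let the fingers close. It gives the time, the measured TCP pose, the force and the opening at its end, in the units of the state.
- ctrl.get_obs(): the state, without advancing time (a new reading comes with each control period).
- ctrl.camera(name): name is "scene" or "side" or "wrist"; returns (picture, depth): 400x640x3 uint8, red, green, blue; 400x640 float32, m along the optical axis (not along the pixel's ray), 0 where there is no reading.
- ctrl.camera_info(name): a dict with "fx", "fy", "cx", "cy" (pixels), "T" (4x4, takes a point from camera to world coordinates); the wrist camera has in their place "hand_eye" (4x4, takes a point from camera to tool coordinates, whose origin is the TCP and whose axes are the tool frame's). Camera axes: x right, y down, z forward; pixel columns grow to the right and rows downward; lengths in m; the calibration is good to about 2 mm. The wrist camera is an equidistant fisheye: a pixel r from the principal point sees the ray r / f radians off the axis. A picture is of the moment at which its call begins: read the wrist's pose just before it. camera_info takes no time and is no camera call.
- ctrl.hand_in(): hands the job in, once; it reports no verdict.
The state is a dict: "time_s": time; "q": joint angles; "dq": joint speeds; "joint_efforts": joint torques, N m; "eef_pos": TCP position; "eef_rot": TCP orientation; "wrist_force": force on the tool from outside, world axes, zero at the start; "torque": the same for the moment, N m; "opening": opening from 0.0 (shut) to 1.0 (fully open).
Only numpy, scipy, OpenCV 4.12 (cv2) and the standard library are available. Lean on these libraries where they do the work, as an engineer would, in place of code of your own. Each camera call takes 0.05 s, during which the arm holds its last target. There are 200 camera calls.

## Working session

There is one attempt and no reset: what is moved stays moved. The work goes in short steps, Python scripts to look and compute and a tool call to move; the robot and the scene stay as the last step left them, time stands still between calls to the robot, and variables do not carry over. Pictures are saved under pics/ and viewed, about 8 in all and at most 12, crops included, and the job is handed in when it is done.

Besides the shell and the picture viewer there is one more tool, called after "Request:" as a command line: name --pt "numbers of a row" for each row, then --argument value for the rest. step_arm: Moves the arm, as the interface text tells. Its arguments: {"type":"object","properties":{"motion":{"type":"array","items":{"type":"array","items":{"type":"number"}}}},"required":["motion"]}

```bash
ls; mkdir -p pics
python3 - <<'E'
from bench import ctrl
import cv2,numpy as np,pickle
o=ctrl.get_obs();print(o)
d={}
for n in("scene","side"):
    p,z=ctrl.camera(n);i=ctrl.camera_info(n);d[n]=(p,z,i);print(n,i)
    cv2.imwrite(f"pics/{n}0.png",p[:,:,::-1])
print(ctrl.camera_info("wrist"))
pickle.dump(d,open("d0.pkl","wb"))
E
```

```text
pics
{'time_s': 0.0, 'q': array([-1.45131724e+00,  1.81540581e-01,  1.60800058e+00, -5.44096046e-06,
        1.35376112e+00, -2.06321678e-01]), 'dq': array([-1.64793360e-04,  6.35159224e-05, -1.06514769e-03, -1.68710249e-03,
        6.40763119e-04, -8.18092560e-04]), 'joint_efforts': array([-3.89416782e-04, -4.44868612e+01, -3.51342416e+01, -3.35025952e-04,
        9.10949690e-03,  1.85833130e-05]), 'eef_pos': array([ 0.18397656, -0.54420616,  0.23038798]), 'eef_rot': array([ 0.1140756 ,  0.69776947,  0.11528352, -0.69772075]), 'wrist_force': array([-0.75620495, -0.02177549, -0.40774524]), 'torque': array([-0.05395119, -0.03558165, -0.00080759]), 'opening': 0.9988759926171805}
scene {'fx': 392.9527858658898, 'fy': 392.9527858658898, 'cx': 320.97600266754847, 'cy': 200.50709732096402, 'T': array([[-0.79500085,  0.514891  , -0.32071936,  0.86197652],
       [ 0.60657062,  0.66886302, -0.42976081,  0.42449295],
       [-0.00676265, -0.53619915, -0.84406442,  0.9103442 ],
       [ 0.        ,  0.        ,  0.        ,  1.        ]])}
side {'fx': 409.38272266026144, 'fy': 409.38272266026144, 'cx': 316.5342098557258, 'cy': 204.6254310423706, 'T': array([[ 0.99078344, -0.05237615,  0.12491964,  0.40508627],
       [-0.13433918, -0.49809692,  0.85665188, -0.90111524],
       [ 0.01735396, -0.8655381 , -0.50054235,  0.60586488],
       [ 0.        ,  0.        ,  0.        ,  1.        ]])}
{'fx': 309.70691628693146, 'fy': 309.70691628693146, 'cx': 319.61418039742813, 'cy': 196.83352336039303, 'hand_eye': array([[ 4.74254194e-04, -3.14088207e-01,  9.49393687e-01,
        -1.42756767e-01],
       [ 9.99999829e-01, -1.74900503e-04, -5.57396058e-04,
        -4.58415086e-04],
       [ 3.41120962e-04,  9.49393789e-01,  3.14088071e-01,
        -8.02705066e-02],
       [ 0.00000000e+00,  0.00000000e+00,  0.00000000e+00,
         1.00000000e+00]])}
```

View pics/scene0.png

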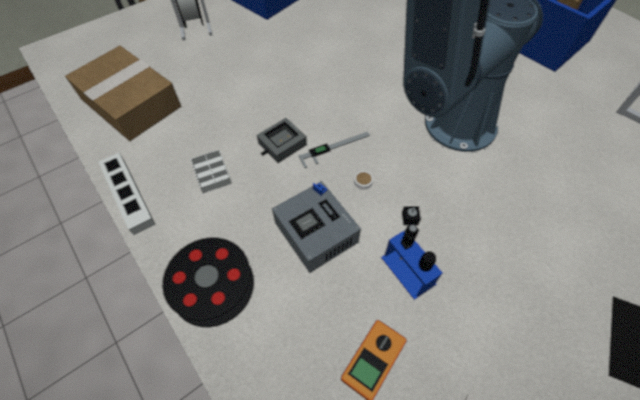

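View pics/side0.png

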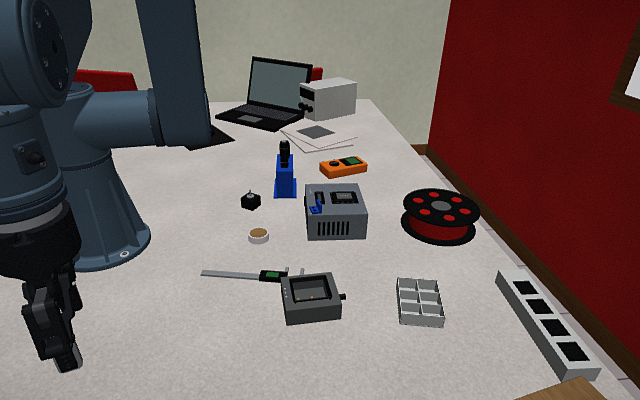

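The scene view shows the unit at about (316,225), with the slot at (328,210) and the battery at (308,223). The rack is at (412,265) with tools at (410,235) and (428,260), the cradle at (282,138), and the stepper at (411,214). The side view agrees. Next I'll build a top-down height/colour map.

```bash
cat > h.py <<'E'
import numpy as np,cv2
from scipy.spatial.transform import Rotation as R
def R_tool(o): return R.from_quat(np.roll(o["eef_rot"],-1)).as_matrix()
def cloud(p,z,i,T=None):
    v,u=np.mgrid[0:400,0:640]
    x=(u-i["cx"])/i["fx"];y=(v-i["cy"])/i["fy"]
    if T is None:T=i["T"]
    else:
        th=np.hypot(x,y);s=np.tan(th)/np.maximum(th,1e-9);ok=th<1.2
        z=np.where(ok,z,0);x=x*s;y=y*s
    P=np.stack([x*z,y*z,z],-1);m=z>0
    return (P[m]@T[:3,:3].T+T[:3,3]),p[m]
def topdown(P,C,x0,x1,y0,y1,res):
    # image: columns = x, rows = -y ; highest point wins
    c=((P[:,0]-x0)/res).astype(int);r=((y1-P[:,1])/res).astype(int)
    W=int((x1-x0)/res);H=int((y1-y0)/res)
    ok=(c>=0)&(c<W)&(r>=0)&(r<H);k=np.argsort(P[ok,2])
    im=np.zeros((H,W,3),np.uint8);h=np.full((H,W),np.nan)
    im[r[ok][k],c[ok][k]]=C[ok][k];h[r[ok][k],c[ok][k]]=P[ok][k,2]
    return im,h
def blobs(P,lo,hi,x0,x1,y0,y1,res=.002,amin=30):
    s=P[(P[:,2]>lo)&(P[:,2]<hi)]
    im,h=topdown(s,np.full((len(s),3),255,np.uint8),x0,x1,y0,y1,res)
    m=cv2.morphologyEx(im[:,:,0],cv2.MORPH_CLOSE,np.ones((3,3)))
    n,l,st,_=cv2.connectedComponentsWithStats(m)
    for k in range(1,n):
        if st[k,4]<amin:continue
        r,c=np.where(l==k);xy=np.stack([x0+(c+.5)*res,y1-(r+.5)*res],1).astype(np.float32)
        (a,b),(w,hh),t=cv2.minAreaRect(xy*1000)
        print(f"z{lo}-{hi} c=({a:.0f},{b:.0f}) size=({w:.0f},{hh:.0f}) ang={t:.1f} n={st[k,4]} zmed={np.nanmedian(h[l==k])*1000:.0f}")
E
python3 - <<'E'
from h import *;import pickle
d=pickle.load(open("d0.pkl","rb"))
B=(.2,.8,-.45,.45)
for n in d:
    P,C=cloud(*d[n]);print(n)
    f=P[(abs(P[:,0]-.5)<.2)&(abs(P[:,1])<.3)&(abs(P[:,2])<.01)];print("floor z",np.median(f[:,2]))
    blobs(P,.072,.084,*B);blobs(P,.095,.2,*B);blobs(P,.084,.095,*B);blobs(P,.03,.06,*B)
    im,_=topdown(P,C,.2,.7,-.35,.3,.002)
    cv2.imwrite(f"pics/td_{n}.png",cv2.resize(im[:,:,::-1],None,fx=1.8,fy=1.8,interpolation=0))
a=cv2.imread("pics/td_scene.png");b=cv2.imread("pics/td_side.png");cv2.imwrite("pics/td.png",cv2.resize(np.hstack([a,b]),(800,522)))
E
```

```text
scene
floor z -0.0005730017460807701
z0.072-0.084 c=(494,258) size=(45,139) ang=15.8 n=117 zmed=80
z0.072-0.084 c=(589,32) size=(174,152) ang=86.7 n=5472 zmed=80
z0.095-0.2 c=(477,286) size=(29,30) ang=40.6 n=185 zmed=144
z0.095-0.2 c=(470,222) size=(22,24) ang=78.7 n=128 zmed=169
z0.095-0.2 c=(540,-26) size=(8,30) ang=6.3 n=55 zmed=103
z0.084-0.095 c=(472,252) size=(132,54) ang=85.6 n=1127 zmed=89
z0.084-0.095 c=(614,31) size=(52,61) ang=86.8 n=750 zmed=86
z0.084-0.095 c=(530,-26) size=(25,33) ang=8.1 n=89 zmed=87
z0.03-0.06 c=(678,357) size=(150,77) ang=17.5 n=2784 zmed=34
z0.03-0.06 c=(478,317) size=(7,51) ang=78.2 n=35 zmed=52
z0.03-0.06 c=(366,150) size=(44,43) ang=54.5 n=398 zmed=33
z0.03-0.06 c=(633,65) size=(113,227) ang=37.5 n=241 zmed=52
z0.03-0.06 c=(792,1) size=(24,14) ang=90.0 n=32 zmed=59
z0.03-0.06 c=(487,-271) size=(113,105) ang=2.6 n=1718 zmed=40
side
floor z -0.00010634923920310735
z0.072-0.084 c=(465,188) size=(10,48) ang=85.9 n=82 zmed=80
z0.072-0.084 c=(588,30) size=(176,151) ang=86.4 n=4379 zmed=80
z0.095-0.2 c=(469,216) size=(25,23) ang=76.0 n=93 zmed=163
z0.095-0.2 c=(537,-29) size=(7,32) ang=14.0 n=50 zmed=103
z0.084-0.095 c=(470,240) size=(117,48) ang=84.6 n=393 zmed=90
z0.084-0.095 c=(453,258) size=(46,12) ang=84.8 n=62 zmed=90
z0.084-0.095 c=(612,29) size=(54,61) ang=87.7 n=660 zmed=86
z0.084-0.095 c=(528,-30) size=(24,32) ang=5.2 n=144 zmed=86
z0.03-0.06 c=(663,380) size=(28,10) ang=0.0 n=37 zmed=34
z0.03-0.06 c=(708,354) size=(40,48) ang=63.4 n=139 zmed=34
z0.03-0.06 c=(681,367) size=(22,11) ang=66.8 n=35 zmed=34
z0.03-0.06 c=(653,342) size=(95,78) ang=13.4 n=535 zmed=34
z0.03-0.06 c=(735,346) size=(30,40) ang=52.1 n=122 zmed=34
z0.03-0.06 c=(465,187) size=(12,49) ang=84.0 n=108 zmed=50
z0.03-0.06 c=(363,146) size=(39,43) ang=55.0 n=288 zmed=34
z0.03-0.06 c=(583,-53) size=(10,148) ang=86.2 n=252 zmed=53
z0.03-0.06 c=(486,-273) size=(112,104) ang=2.4 n=1724 zmed=40
```

View pics/td.png

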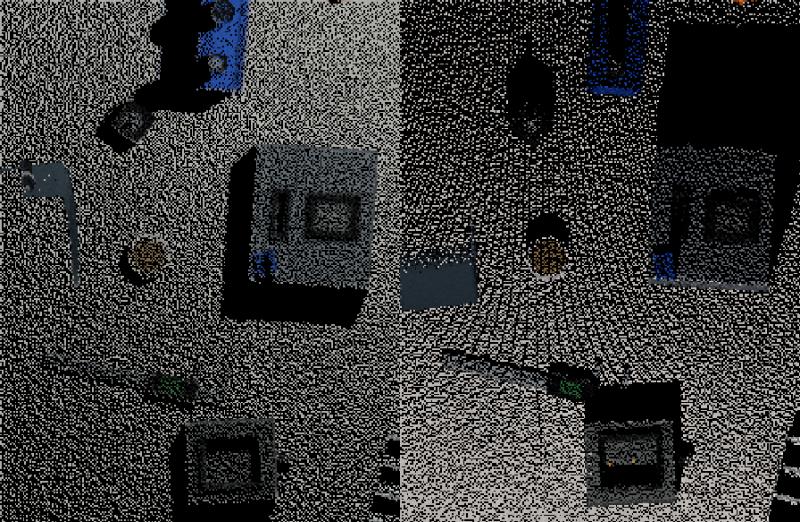

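The map places the unit at about (589,31) mm with yaw −3.4°, and the driver (22 mm square, top at 170 mm) at (470,222). The stubby is at (477,286), the cradle at (487,−272) with yaw 2.5°, and the bracket at (531,−28). I'll write a move helper and then go for a closer look.

```bash
cat >> h.py <<'E'
def Rd(a):
    c,s=np.cos(np.radians(a)),np.sin(np.radians(a))
    return np.array([[0,c,s],[0,s,-c],[-1,0,0]])
def row(o,pos_mm,a,ref=None):
    "row to TCP pos (mm), tool-y heading a (deg), tool down"
    M=R_tool(o);t=M.T@(np.array(pos_mm)-o["eef_pos"]*1000)
    r=np.degrees(R.from_matrix(M.T@Rd(a)).as_rotvec())
    return [round(float(v),1) for v in np.r_[t,r]]
def wcloud(ctrl):
    o=ctrl.get_obs();p,z=ctrl.camera("wrist");i=ctrl.camera_info("wrist")
    T=np.eye(4);T[:3,:3]=R_tool(o);T[:3,3]=o["eef_pos"]
    return o,p,z,i,T@i["hand_eye"]
def heading(o): M=R_tool(o);return np.degrees(np.arctan2(M[1,1],M[0,1]))
E
python3 - <<'E'
from h import *
from bench import ctrl
o=ctrl.get_obs();print(R_tool(o).round(3),heading(o))
for a in(-7,173):print(a,row(o,[470,221,290],a))
E
```

```text
[[-0.     0.32  -0.947]
 [ 0.002 -0.947 -0.32 ]
 [-1.    -0.002 -0.   ]] -71.33181669749261
-7 [-58.4, -633.5, -515.9, -64.3, -0.1, 0.1]
173 [-58.4, -633.5, -515.9, 115.7, 0.1, 0.1]
```

Request:
step_arm --pt "-58 -633 -516 -64.3 0 0 0" --pt "-58 -633 -516 -64.3 0 0 0" --pt "-58 -633 -516 -64.3 0 0 0" --pt "-58 -633 -516 -64.3 0 0 0" --pt "-58 -633 -516 -64.3 0 0 0" --pt "-58 -633 -516 -64.3 0 0 0" --pt "-58 -633 -516 -64.3 0 0 0" --pt "-58 -633 -516 -64.3 0 0 0" --pt "-58 -633 -516 -64.3 0 0 0" --pt "-58 -633 -516 -64.3 0 0 0"

```text
time_s: 1.35
eef_pos: [0.4028, 0.0412, 0.2758]
eef_rot: [0.469, 0.53, 0.468, -0.53]
wrist_force: [1.3, -0.4, 0.6]
opening: 1.002
```

Run:
```python
from h import *
from bench import ctrl
o=ctrl.get_obs();print(o["time_s"],o["eef_pos"],heading(o),o["q"],row(o,[470,221,290],-7))
```

```text
1.35 [0.40281148 0.04124602 0.27582342] -7.026475906960381 [-1.93008748e-01 -2.65230247e-01  1.94620516e+00 -1.75190587e-04
  1.45965410e+00 -7.03541464e-02] [-14.2, 44.7, -186.6, -0.0, 0.0, -0.1]
```

Request:
step_arm --pt "-14 45 -187 0 0 0 0" --pt "-14 45 -187 0 0 0 0" --pt "-14 45 -187 0 0 0 0" --pt "-14 45 -187 0 0 0 0" --pt "-14 45 -187 0 0 0 0"

```text
time_s: 1.98
eef_pos: [0.4696, 0.2193, 0.2888]
eef_rot: [-0.469, -0.529, -0.469, 0.53]
wrist_force: [-0.5, -0.8, -0.8]
opening: 1.001
```

Run:
```python
from h import *
from bench import ctrl
o,p,z,i,T=wcloud(ctrl)
print(o["time_s"],o["eef_pos"],heading(o),np.abs(o["dq"]).max())
P,C=cloud(p,z,i,T)
B=(.3,.7,-.05,.4)
blobs(P,.16,.18,*B,res=.001);blobs(P,.135,.158,*B,res=.001);blobs(P,.086,.094,*B,res=.001,amin=150);blobs(P,.076,.082,*B,res=.001,amin=150)
im,_=topdown(P,C,.3,.7,-.05,.35,.001)
cv2.imwrite("pics/w1.png",np.hstack([p[:,:,::-1][:, :],cv2.resize(im[:,:,::-1],(400,400))])[:, :])
```

```text
1.975 [0.4696266  0.21925721 0.28881966] -6.959457842327066 0.03524886131457968
z0.16-0.18 c=(468,222) size=(23,22) ang=82.9 n=489 zmed=170
z0.135-0.158 c=(473,286) size=(31,30) ang=0.0 n=765 zmed=145
z0.135-0.158 c=(469,231) size=(5,23) ang=79.7 n=54 zmed=153
z0.086-0.094 c=(470,254) size=(131,51) ang=85.3 n=4302 zmed=90
z0.086-0.094 c=(633,42) size=(29,19) ang=83.3 n=276 zmed=87
z0.086-0.094 c=(527,-19) size=(24,15) ang=7.1 n=155 zmed=87
z0.076-0.082 c=(587,34) size=(171,152) ang=86.2 n=13031 zmed=80
```

Request:
step_arm --pt "50 -1 -3 0 0 0 0" --pt "100 -1 -3 0 0 0 0" --pt "140 -1 -3 0 0 0 0" --pt "167 -1 -3 0 0 0 0" --pt "167 -1 -3 0 0 0 100" --pt "167 -1 -3 0 0 0 255" --pt "167 -1 -3 0 0 0 255" --pt "167 -1 -3 0 0 0 255" --pt "167 -1 -3 0 0 0 255" --pt "167 -1 -3 0 0 0 255"

```text
time_s: 3.28
eef_pos: [0.4703, 0.2224, 0.1238]
eef_rot: [0.469, 0.53, 0.468, -0.529]
wrist_force: [-0.5, -1.3, 7.1]
opening: 0.254
```

Request:
step_arm --pt "-40 0 0 0 0 0 255" --pt "-90 0 0 0 0 0 255" --pt "-125 0 0 0 0 0 255" --pt "-125 0 0 0 0 0 255" --pt "-125 0 0 0 0 0 255"

```text
time_s: 3.9
eef_pos: [0.4689, 0.2222, 0.2465]
eef_rot: [-0.468, -0.529, -0.469, 0.53]
wrist_force: [0.2, 0.4, -0.6]
opening: 0.245
```

Run:
```python
from h import *
from bench import ctrl
o=ctrl.get_obs();print(o["eef_pos"],heading(o),o["wrist_force"],o["opening"],o["time_s"])
for s in([-48,0],):print(row(o,[549,90,255],-3.5))
```

```text
[0.46885179 0.22224797 0.24653568] -7.0254972936171844 [ 0.23624141  0.40369079 -0.61816226] 0.24459868594564174 3.9
[-8.5, 95.7, 121.5, -3.5, 0.0, 0.1]
```

Run:
```python
from h import *
from bench import ctrl
o=ctrl.get_obs();print(row(o,[520,75,255],-3.5))
```

```text
[-8.5, 68.8, 139.9, -3.5, 0.0, 0.1]
```

Request:
step_arm --pt "-8 35 70 -3.5 0 0 255" --pt "-8 69 140 -3.5 0 0 255" --pt "-8 69 140 -3.5 0 0 255" --pt "-8 69 140 -3.5 0 0 255" --pt "-8 69 140 -3.5 0 0 255"

```text
time_s: 4.53
eef_pos: [0.5199, 0.0754, 0.254]
eef_rot: [-0.483, -0.515, -0.485, 0.516]
wrist_force: [-0.0, 0.0, -1.3]
opening: 0.25
```

Run:
```python
from h import *
from bench import ctrl
import pickle
w=wcloud(ctrl);o,p,z,i,T=w
print(o["time_s"],o["eef_pos"],heading(o))
P,C=cloud(p,z,i,T)
B=(.45,.72,-.1,.18)
blobs(P,.076,.0815,*B,res=.001,amin=150);blobs(P,.0825,.09,*B,res=.001,amin=100)
im,h=topdown(P,C,*B,.001)
def tr(im):
    # fill gaps
    k=cv2.resize(im[:,:,::-1],None,fx=2,fy=2,interpolation=0);return k
g=tr(im); g=cv2.dilate(g,np.ones((3,3)))
sd={}
for n in("side","scene"):
    q,zz=ctrl.camera(n);ii=ctrl.camera_info(n);sd[n]=(q,zz,ii)
    Ti=np.linalg.inv(ii["T"]);P0=o["eef_pos"]-[0,0,.06];c=Ti[:3,:3]@P0+Ti[:3,3]
    u=int(ii["fx"]*c[0]/c[2]+ii["cx"]);v=int(ii["fy"]*c[1]/c[2]+ii["cy"]);print(n,u,v)
    v=max(40,min(v,360))
    cr=q[v-35:v+35,u-35:u+35,::-1];g2=cv2.resize(cr,(280,280),interpolation=cv2.INTER_CUBIC)
    sd[n+"c"]=g2
pickle.dump((w,sd),open("d1.pkl","wb"))
G=np.hstack([g[:560,:540],np.vstack([sd["sidec"],sd["scenec"]])[:560]])
print(G.shape);cv2.imwrite("pics/w2.png",G[:560,:800])
```

```text
4.525 [0.51992456 0.0753584  0.253995  ] -3.5463760460615865
z0.076-0.0815 c=(587,33) size=(171,151) ang=86.4 n=17061 zmed=80
z0.0825-0.09 c=(547,35) size=(62,25) ang=85.9 n=727 zmed=84
z0.0825-0.09 c=(612,33) size=(52,62) ang=85.0 n=2981 zmed=87
side 307 151
scene 350 188
(560, 818, 3)
```

View pics/w2.png

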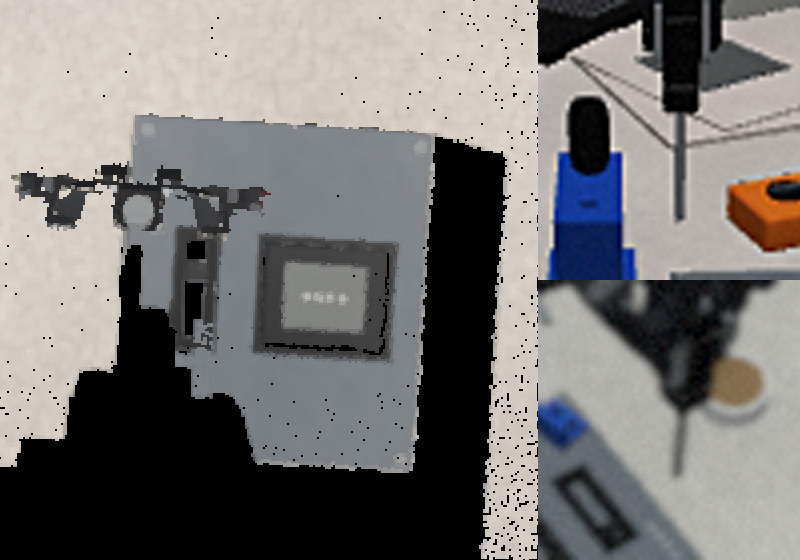

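The map shows the slot at about map (195,290). A grey patch about 10 mm long sits in the slot at rows 262–280, which could be the tab. The shaft hangs straight. I'll measure both.

Run:
```python
from h import *
import pickle
w,sd=pickle.load(open("d1.pkl","rb"));o,p,z,i,T=w
P,C=cloud(p,z,i,T)
# unit frame from wrist
yaw=np.radians(-3.6);c,s=np.cos(yaw),np.sin(yaw)
def U(P,c0):
    d=P-np.array([*c0,0]);return np.stack([c*d[:,0]+s*d[:,1],-s*d[:,0]+c*d[:,1],d[:,2]],1)*1000
Q=U(P,(.547,.0355))
m=(abs(Q[:,0])<4)&(abs(Q[:,1])<27)
a=Q[m];
for y in range(-26,27,2):
    k=a[(abs(a[:,1]-y)<1)];print(y,len(k),np.percentile(k[:,2],[5,50,95]).round(0) if len(k) else "",k[:,0].mean().round(1) if len(k) else "")
for n in("side","scene"):
    P2,_=cloud(*sd[n]);t=o["eef_pos"]
    k=P2[(np.hypot(P2[:,0]-t[0],P2[:,1]-t[1])<.02)&(P2[:,2]<.215)&(P2[:,2]>.12)]
    for lo in(.145,.165,.185):
        q=k[(k[:,2]>lo)&(k[:,2]<lo+.02)];print(n,lo,len(q),(np.median(q,0)*1000).round(1) if len(q) else "",)
    # handle
    print(n,"min z",k[:,2].min())
    blobs(P2,.076,.0815,.45,.75,-.12,.18,res=.0015,amin=150);blobs(P2,.0825,.09,.45,.75,-.12,.18,res=.0015,amin=60)
```

```text
-26 18 [ 9. 82. 84.] 0.3
-24 17 [10. 79. 82.] 0.4
-22 3 [10. 11. 11.] 2.1
-20 3 [11. 11. 11.] 2.4
-18 4 [10. 10. 11.] 2.2
-16 2 [10. 10. 10.] 2.2
-14 0  
-12 0  
-10 0  
-8 0  
-6 0  
-4 0  
-2 0  
0 0  
2 0  
4 7 [64. 64. 65.] 0.5
6 12 [63. 64. 65.] 0.4
8 11 [63. 65. 65.] 0.6
10 12 [63. 64. 65.] 0.3
12 28 [43. 62. 65.] 0.5
14 12 [61. 62. 63.] 0.3
16 0  
18 0  
20 0  
22 0  
24 4 [81. 81. 82.] -2.0
26 22 [ 82.  84. 311.] 1.2
side 0.145 18 [519.6  71.9 154.5]
side 0.165 23 [519.5  71.4 175.5]
side 0.185 22 [519.1  72.4 196.7]
side min z 0.14263156969869806
z0.076-0.0815 c=(540,89) size=(31,46) ang=80.5 n=173 zmed=80
z0.076-0.0815 c=(523,15) size=(47,22) ang=87.6 n=172 zmed=80
z0.076-0.0815 c=(585,-21) size=(72,148) ang=86.6 n=1815 zmed=80
z0.0825-0.09 c=(621,19) size=(51,48) ang=65.0 n=374 zmed=86
z0.0825-0.09 c=(591,23) size=(38,16) ang=81.9 n=95 zmed=86
z0.0825-0.09 c=(529,-30) size=(24,32) ang=6.0 n=169 zmed=86
scene 0.145 13 [522.2  76.5 157.5]
scene 0.165 11 [522.8  75.6 172.1]
scene 0.185 16 [522.6  76.6 194.1]
scene min z 0.1435699390511458
z0.076-0.0815 c=(589,32) size=(173,152) ang=86.4 n=8496 zmed=79
z0.0825-0.09 c=(612,31) size=(52,65) ang=87.9 n=1302 zmed=86
z0.0825-0.09 c=(548,17) size=(24,26) ang=78.7 n=91 zmed=84
z0.0825-0.09 c=(522,-28) size=(31,13) ang=84.0 n=104 zmed=85
```

The wrist depth shows the tab directly: unit y of about +4 to +14, with its top about 16 mm below the plate. All three cameras agree to about 1 mm on the shaft's position relative to the unit. I'll move above the slot at y=+9.

Run:
```python
from h import *
from bench import ctrl
o=ctrl.get_obs();print(row(o,[548.4,43.9,208],-3.5))
```

```text
[47.0, 30.1, 30.3, 0.1, -0.0, 0.1]
```

Request:
step_arm --pt "0 30 30 0 0 0 255" --pt "25 30 30 0 0 0 255" --pt "46 30 30 0 0 0 255" --pt "46 30 30 0 0 0 255" --pt "46 30 30 0 0 0 255"

```text
time_s: 5.3
eef_pos: [0.5493, 0.0437, 0.2105]
eef_rot: [0.485, 0.515, 0.484, -0.515]
wrist_force: [0.2, 0.3, -0.9]
opening: 0.252
```

Run:
```python
from h import *
from bench import ctrl
o=ctrl.get_obs();print(o["time_s"],o["eef_pos"],heading(o))
g=[]
for n in("side","scene"):
    q,zz=ctrl.camera(n);ii=ctrl.camera_info(n)
    P2,_=cloud(q,zz,ii);t=o["eef_pos"]
    k=P2[(np.hypot(P2[:,0]-t[0],P2[:,1]-t[1])<.02)&(P2[:,2]<.165)&(P2[:,2]>.092)]
    print(n,len(k),(np.median(k,0)*1000).round(1),k[:,2].min())
    Ti=np.linalg.inv(ii["T"]);P0=o["eef_pos"]-[0,0,.112];c=Ti[:3,:3]@P0+Ti[:3,3]
    u=int(ii["fx"]*c[0]/c[2]+ii["cx"]);v=int(ii["fy"]*c[1]/c[2]+ii["cy"]);print(n,u,v)
    g.append(cv2.resize(q[v-30:v+30,u-35:u+35,::-1],(400,343),interpolation=cv2.INTER_CUBIC))
cv2.imwrite("pics/s3.png",np.hstack(g))
```

```text
5.3 [0.54930117 0.043688   0.21046308] -3.4749117435717656
side 48 [549.   39.  134.6] 0.10027891883254536
side 319 189
scene 39 [552.1  43.9 135.9] 0.09861510722630584
scene 330 208
```

View pics/s3.png

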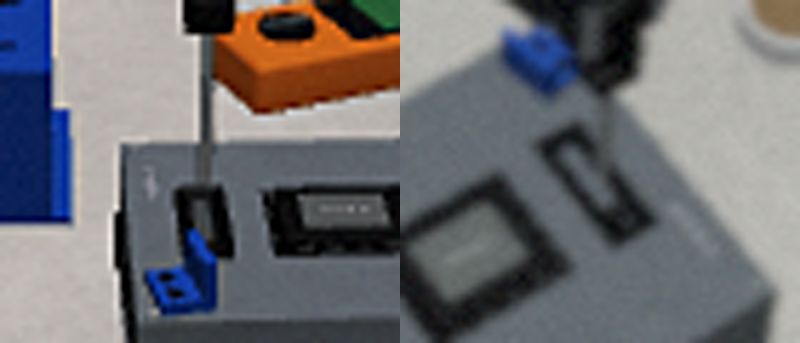

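The shaft stands over the slot mouth in both views (side crop about (205,190), scene crop about (607,170)). I'll lower it slowly, checking the force.

Request:
step_arm --pt "6 -0.5 0 0 0 0 255" --pt "12 -0.5 0 0 0 0 255" --pt "17 -0.5 0 0 0 0 255" --pt "20 -0.5 0 0 0 0 255" --pt "20 -0.5 0 0 0 0 255"

```text
time_s: 6.02
eef_pos: [0.5482, 0.0431, 0.1892]
eef_rot: [-0.484, -0.515, -0.485, 0.515]
wrist_force: [0.4, 0.5, -0.6]
opening: 0.249
```

Request:
step_arm --pt "4 0 0 0 0 0 255" --pt "8 0 0 0 0 0 255" --pt "11 0 0 0 0 0 255" --pt "11 0 0 0 0 0 255"

```text
time_s: 6.52
eef_pos: [0.5482, 0.0431, 0.1782]
eef_rot: [-0.484, -0.515, -0.485, 0.515]
wrist_force: [-0.6, 0.6, -2.2]
opening: 0.247
```

Request:
step_arm --pt "2 0 0 0 0 0 255" --pt "4 0 0 0 0 0 255" --pt "5 0 0 0 0 0 255" --pt "5 0 0 0 0 0 255"

```text
time_s: 7.02
eef_pos: [0.5487, 0.0431, 0.1742]
eef_rot: [0.485, 0.515, 0.484, -0.515]
wrist_force: [-1.5, -0.1, 4.8]
opening: 0.25
```

Request:
step_arm --pt "1 0 0 0 0 0 255" --pt "1.5 0 0 0 0 0 255" --pt "1.5 0 0 0 0 0 255"

```text
time_s: 7.4
eef_pos: [0.5487, 0.0431, 0.1726]
eef_rot: [0.485, 0.515, 0.484, -0.515]
wrist_force: [-1.4, -0.0, 4.6]
opening: 0.246
```

```bash
cat >> h.py <<'E'
def bat(ctrl):
    q,zz=ctrl.camera("side");P,_=cloud(q,zz,ctrl.camera_info("side"))
    k=P[(abs(P[:,0]-.612)<.02)&(abs(P[:,1]-.031)<.015)&(P[:,2]>.05)&(P[:,2]<.13)];print("bat top",len(k),np.median(k[:,2]))
E
python3 -c "
from h import *
from bench import ctrl
bat(ctrl)"
```

```text
bat top 79 0.08739537768171168
```

Request:
step_arm --pt "1 0 0 0 0 0 255" --pt "1.5 0 0 0 0 0 255" --pt "1.5 0 0 0 0 0 255"

```text
time_s: 7.82
eef_pos: [0.5487, 0.0431, 0.1711]
eef_rot: [0.485, 0.515, 0.484, -0.515]
wrist_force: [-0.6, 0.4, 5.2]
opening: 0.25
```

```bash
python3 -c "
from h import *
from bench import ctrl
bat(ctrl)"
```

```text
bat top 84 0.08759237285743993
```

Request:
step_arm --pt "0.6 0 0 0 0 0 255" --pt "1.2 0 0 0 0 0 255" --pt "1.2 0 0 0 0 0 255"

```text
time_s: 8.25
eef_pos: [0.5486, 0.0431, 0.1695]
eef_rot: [0.484, 0.515, 0.484, -0.515]
wrist_force: [-1.6, 0.0, 3.7]
opening: 0.251
```

```bash
python3 -c "
from h import *
from bench import ctrl
bat(ctrl);print(ctrl.get_obs()['wrist_force'])"
```

```text
bat top 83 0.10601834617109612
[-0.39379034  0.08434421  2.73784307]
```

The battery popped: its top went from 87.5 to 106 mm. Now I'll withdraw the driver and return it.

Request:
step_arm --pt "-20 0 0 0 0 0 255" --pt "-50 0 0 0 0 0 255" --pt "-80 0 0 0 0 0 255" --pt "-80 0 0 0 0 0 255"

```text
time_s: 8.8
eef_pos: [0.5498, 0.043, 0.2513]
eef_rot: [0.486, 0.516, 0.483, -0.514]
wrist_force: [0.2, 0.5, -1.2]
opening: 0.249
```

Run:
```python
from h import *
from bench import ctrl
bat(ctrl)
o=ctrl.get_obs();print(o["eef_pos"],row(o,[469.5,222.3,250],-7))
```

```text
bat top 80 0.10616950512514975
[0.54876101 0.04312749 0.24941399] [-0.7, -90.1, -174.0, 3.5, 0.0, -0.1]
```

Request:
step_arm --pt "0 -30 -58 3.5 0 0 255" --pt "0 -60 -116 3.5 0 0 255" --pt "0 -90 -174 3.5 0 0 255" --pt "0 -90 -174 3.5 0 0 255" --pt "0 -90 -174 3.5 0 0 255"

```text
time_s: 9.48
eef_pos: [0.4686, 0.2224, 0.2478]
eef_rot: [-0.469, -0.529, -0.469, 0.53]
wrist_force: [1.0, -1.4, -0.9]
opening: 0.252
```

Run:
```python
from h import *
from bench import ctrl
o=ctrl.get_obs();print(o["eef_pos"],row(o,[469.3,222.3,126],-7))
for n in("side","scene"):
    q,zz=ctrl.camera(n);ii=ctrl.camera_info(n)
    P2,_=cloud(q,zz,ii);t=o["eef_pos"]
    k=P2[(np.hypot(P2[:,0]-t[0],P2[:,1]-t[1])<.02)&(P2[:,2]<.205)&(P2[:,2]>.095)]
    for lo in (.14,.175): 
        m=k[(k[:,2]>lo)&(k[:,2]<lo+.03)];print(n,len(m),(np.median(m,0)*1000).round(1))
    print(k[:,2].min())
```

```text
[0.46856484 0.22243021 0.24784766] [121.8, 1.0, -0.1, 0.1, 0.1, 0.1]
side 18 [467.7 217.9 155.7]
side 20 [468.5 218.9 190.4]
0.135288107232718
scene 18 [472.1 221.  154. ]
scene 17 [471.5 221.1 186.6]
0.13588776665342384
```

Request:
step_arm --pt "25 0.5 0 0 0 0 255" --pt "45 0.5 0 0 0 0 255" --pt "65 0.5 0 0 0 0 255" --pt "65 0.5 0 0 0 0 255"

```text
time_s: 10.07
eef_pos: [0.4693, 0.2205, 0.1825]
eef_rot: [-0.467, -0.529, -0.468, 0.532]
wrist_force: [0.4, 0.3, -0.9]
opening: 0.252
```

Request:
step_arm --pt "30 0 0 0 0 0 255" --pt "50 0 0 0 0 0 255" --pt "57 0 0 0 0 0 255" --pt "57 0 0 0 0 0 255"

```text
time_s: 10.58
eef_pos: [0.4704, 0.2219, 0.1278]
eef_rot: [0.468, 0.53, 0.468, -0.53]
wrist_force: [1.1, -0.3, -0.1]
opening: 0.248
```

Request:
step_arm --pt "2 0 0 0 0 0 255" --pt "3 0 0 0 0 0 255" --pt "3 0 0 0 0 0 255"

```text
time_s: 10.95
eef_pos: [0.47, 0.2224, 0.1247]
eef_rot: [0.469, 0.53, 0.468, -0.53]
wrist_force: [1.6, 0.4, -0.7]
opening: 0.244
```

Request:
step_arm --pt "0.7 0 0 0 0 0 255" --pt "0.7 0 0 0 0 0 0" --pt "0.7 0 0 0 0 0 0" --pt "0.7 0 0 0 0 0 0" --pt "0.7 0 0 0 0 0 0" --pt "0 0 0 0 0 0 0" --pt "-50 0 0 0 0 0 0" --pt "-100 0 0 0 0 0 0" --pt "-150 0 0 0 0 0 0" --pt "-150 0 0 0 0 0 0"

```text
time_s: 12.2
eef_pos: [0.4724, 0.2229, 0.2795]
eef_rot: [0.47, 0.533, 0.467, -0.527]
wrist_force: [-0.1, 0.6, -0.3]
opening: 1.0
```

Run:
```python
from h import *
from bench import ctrl
o,p,z,i,T=wcloud(ctrl);print(o["time_s"],o["eef_pos"],o["opening"],o["q"].round(2))
P,C=cloud(p,z,i,T)
blobs(P,.16,.18,.3,.7,-.05,.4,res=.001)
for a in(-93.5,86.5):print(row(o,[613,80,270],a))
```

```text
12.2 [0.47237534 0.22290821 0.2794905 ] 0.9999371894121273 [ 0.21  0.02  1.69 -0.    1.43  0.34]
z0.16-0.18 c=(469,222) size=(22,22) ang=84.3 n=484 zmed=170
[10.5, 157.0, 124.7, 86.5, -0.5, -0.3]
[10.5, 157.0, 124.7, -93.5, 0.3, -0.5]
```

Run:
```python
from h import *
from bench import ctrl
o=ctrl.get_obs();print(o["eef_pos"],row(o,[613,31,260],-93.5))
```

```text
[0.47095866 0.22256585 0.27659677] [17.1, 164.3, 172.8, 86.5, -0.3, -0.1]
```

Request:
step_arm --pt "17 40 43 9.6 0 0 0" --pt "17 80 86 19.2 0 0 0" --pt "17 120 130 28.8 0 0 0" --pt "17 164 173 38.4 0 0 0" --pt "17 164 173 48 0 0 0" --pt "17 164 173 57.6 0 0 0" --pt "17 164 173 67.2 0 0 0" --pt "17 164 173 76.8 0 0 0" --pt "17 164 173 86.5 0 0 0" --pt "17 164 173 86.5 0 0 0"

```text
time_s: 13.5
eef_pos: [0.6105, 0.0306, 0.2554]
eef_rot: [0.021, -0.706, 0.021, 0.708]
wrist_force: [-0.2, -0.3, -0.3]
opening: 1.003
```

```bash
cat > m.py <<'E'
from h import *
from bench import ctrl
o,p,z,i,T=wcloud(ctrl);print(o["time_s"],o["eef_pos"],heading(o),o["opening"])
P,C=cloud(p,z,i,T)
for B in((.5,.72,-.1,.15),):
    blobs(P,.1,.115,*B,res=.001,amin=150);blobs(P,.076,.0815,*B,res=.001,amin=300)
E
python3 m.py
```

```text
13.5 [0.61050272 0.03061864 0.25535941] -93.44728067652665 1.0028467026236016
z0.1-0.115 c=(614,30) size=(51,60) ang=86.4 n=2982 zmed=106
z0.1-0.115 c=(537,-25) size=(9,30) ang=10.8 n=221 zmed=104
z0.076-0.0815 c=(587,33) size=(172,151) ang=86.1 n=19250 zmed=80
```

Run:
```python
from h import *
from bench import ctrl
o=[ctrl.get_obs() for _ in range(3)][-1];print(o["eef_pos"],o["wrist_force"],row(o,[613.5,30.5,79.5],-93.6))
```

```text
[0.61067692 0.03059521 0.25569168] [-0.57175536 -0.03326737 -0.39137296] [176.2, -0.0, -3.3, 0.3, 0.2, 0.0]
```

Request:
step_arm --pt "50 0 -3 0 0 0 0" --pt "100 0 -3 0 0 0 0" --pt "145 0 -3 0 0 0 0" --pt "165 0 -3 0 0 0 0" --pt "165 0 -3 0 0 0 0"

```text
time_s: 14.18
eef_pos: [0.6134, 0.0305, 0.091]
eef_rot: [0.021, -0.706, 0.021, 0.708]
wrist_force: [-0.9, 0.2, 0.0]
opening: 0.996
```

Run:
```python
from h import *
from bench import ctrl
o=ctrl.get_obs();print(o["eef_pos"],o["wrist_force"],row(o,[613.5,30.5,79.5],-93.6))
```

```text
[0.61342638 0.03047532 0.09100077] [-0.93820878  0.1592513   0.02388947] [11.5, -0.0, -0.1, 0.1, 0.2, 0.0]
```

Request:
step_arm --pt "8 0 0 0 0 0 0" --pt "11.5 0 0 0 0 0 0" --pt "11.5 0 0 0 0 0 60" --pt "11.5 0 0 0 0 0 255" --pt "11.5 0 0 0 0 0 255" --pt "11.5 0 0 0 0 0 255" --pt "11.5 0 0 0 0 0 255" --pt "11.5 0 0 0 0 0 255"

```text
time_s: 15.18
eef_pos: [0.6148, 0.0303, 0.0815]
eef_rot: [-0.022, 0.707, -0.022, -0.706]
wrist_force: [-1.0, 0.8, 6.2]
opening: 0.571
```

Request:
step_arm --pt "-10 0 0 0 0 0 255" --pt "-25 0 0 0 0 0 255" --pt "-40 0 0 0 0 0 255" --pt "-60 0 0 0 0 0 255" --pt "-80 0 0 0 0 0 255" --pt "-100 0 0 0 0 0 255" --pt "-100 0 0 0 0 0 255" --pt "-100 0 0 0 0 0 255"

```text
time_s: 16.18
eef_pos: [0.614, 0.0304, 0.1804]
eef_rot: [0.022, -0.706, 0.022, 0.707]
wrist_force: [-0.9, -0.5, -2.4]
opening: 0.572
```

Run:
```python
from h import *
from bench import ctrl
o=ctrl.get_obs();t=o["eef_pos"];print(t,heading(o),o["wrist_force"],o["opening"])
for n in("side","scene"):
    q,zz=ctrl.camera(n);P2,_=cloud(q,zz,ctrl.camera_info(n))
    k=P2[(abs(P2[:,0]-t[0])<.045)&(abs(P2[:,1]-t[1])<.04)&(P2[:,2]>.1)&(P2[:,2]<.18)]
    print(n,len(k),k.min(0),np.percentile(k,2,axis=0),np.percentile(k,98,axis=0))
print(row(o,[600,-120,195],-90.5),row(o,[487,-272,195],-87.5))
```

```text
[0.61402194 0.03038092 0.1804265 ] -93.53318700214025 [-0.94489953 -0.51012563 -2.3772528 ] 0.571675310580519
side 363 [ 5.81899604e-01 -3.96668005e-04  1.41453595e-01] [0.58251678 0.00069947 0.1436169 ] [0.63999385 0.04668884 0.17950848]
scene 249 [0.58731329 0.0030559  0.14120968] [0.58805416 0.00692001 0.14290388] [0.64512595 0.05698249 0.17880554]
[-14.6, 151.0, 4.7, -3.0, 0.0, 0.0] [-14.5, 309.6, 108.2, -6.0, 0.0, 0.0]
```

Request:
step_arm --pt "-14 38 20 -6 0 0 255" --pt "-14 76 40 -6 0 0 255" --pt "-14 114 60 -6 0 0 255" --pt "-14 152 80 -6 0 0 255" --pt "-14 190 100 -6 0 0 255" --pt "-14 210 108 -6 0 0 255" --pt "-14 210 108 -6 0 0 255" --pt "-14 210 108 -6 0 0 255"

```text
time_s: 17.27
eef_pos: [0.4937, -0.172, 0.1944]
eef_rot: [-0.015, -0.707, -0.016, 0.707]
wrist_force: [0.1, 0.6, -2.9]
opening: 0.568
```

```bash
cat > m2.py <<'E'
from h import *
from bench import ctrl
o,p,z,i,T=wcloud(ctrl);print(o["time_s"],o["eef_pos"],heading(o),o["opening"],o["wrist_force"])
P,C=cloud(p,z,i,T)
B=(.4,.6,-.36,-.18)
blobs(P,.036,.0425,*B,res=.001,amin=100);blobs(P,.0435,.052,*B,res=.001,amin=50);blobs(P,.015,.025,*B,res=.001,amin=50)
im,_=topdown(P,C,*B,.0005);cv2.imwrite("pics/c1.png",cv2.dilate(cv2.resize(im[:,:,::-1],None,fx=2,fy=2,interpolation=0)[:600],np.ones((3,3))))
for n in("side","scene"):
    q,zz=ctrl.camera(n);P2,_=cloud(q,zz,ctrl.camera_info(n));print(n)
    blobs(P2,.037,.0425,*B,res=.001,amin=100);blobs(P2,.0435,.052,*B,res=.001,amin=50);blobs(P2,.016,.025,*B,res=.001,amin=50)
E
python3 m2.py
```

```text
17.275 [ 0.49366525 -0.17200445  0.19437207] -87.53874108858437 0.5680739459490791 [ 0.11141062  0.57575589 -2.86013563]
z0.036-0.0425 c=(486,-271) size=(111,102) ang=2.5 n=5585 zmed=40
z0.0435-0.052 c=(486,-271) size=(79,69) ang=2.3 n=1205 zmed=47
z0.015-0.025 c=(531,-255) size=(54,119) ang=34.8 n=386 zmed=18
z0.015-0.025 c=(483,-274) size=(63,53) ang=1.8 n=3236 zmed=20
side
z0.037-0.0425 c=(437,-236) size=(17,15) ang=86.4 n=103 zmed=40
z0.037-0.0425 c=(439,-274) size=(16,58) ang=3.8 n=354 zmed=40
z0.037-0.0425 c=(534,-269) size=(14,35) ang=3.0 n=156 zmed=40
z0.037-0.0425 c=(535,-301) size=(14,20) ang=68.2 n=125 zmed=40
z0.037-0.0425 c=(487,-313) size=(110,23) ang=3.1 n=1274 zmed=40
z0.0435-0.052 c=(516,-242) size=(10,19) ang=53.7 n=77 zmed=46
z0.016-0.025 c=(487,-259) size=(63,33) ang=2.6 n=854 zmed=20
z0.016-0.025 c=(463,-262) size=(14,9) ang=14.0 n=60 zmed=21
z0.016-0.025 c=(488,-322) size=(110,6) ang=2.7 n=272 zmed=22
scene
```

View pics/c1.png

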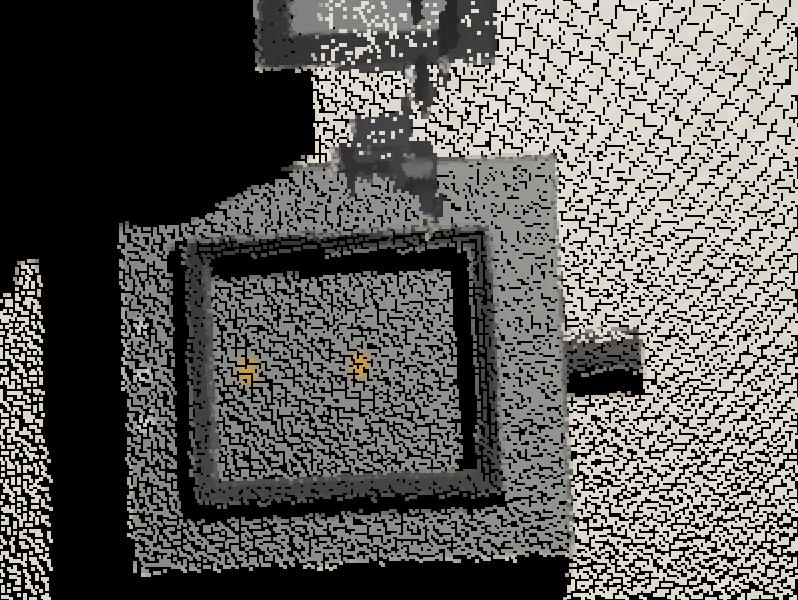

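The wrist map shows the cradle square and its pocket clear. Its centre is (486,−271) with yaw 2.5°, and the other cameras agree. Next I'll hover above it.

Run:
```python
from h import *
from bench import ctrl
o=ctrl.get_obs();print(o["eef_pos"],row(o,[486.5,-271.3,110],-87.5))
```

```text
[ 0.49394395 -0.17164753  0.19461719] [84.6, 99.3, 11.8, 0.0, 0.0, 0.0]
```

Request:
step_arm --pt "0 40 5 0 0 0 255" --pt "0 80 10 0 0 0 255" --pt "0 99.3 11.8 0 0 0 255" --pt "40 99.3 11.8 0 0 0 255" --pt "70 99.3 11.8 0 0 0 255" --pt "84 99.3 11.8 0 0 0 255" --pt "84 99.3 11.8 0 0 0 255" --pt "84 99.3 11.8 0 0 0 255"

```text
time_s: 18.42
eef_pos: [0.4872, -0.2728, 0.1123]
eef_rot: [0.016, 0.708, 0.015, -0.706]
wrist_force: [1.5, -1.3, -2.7]
opening: 0.572
```

Run:
```python
from h import *
from bench import ctrl
o=ctrl.get_obs();t=o["eef_pos"];print(t,heading(o),o["wrist_force"],o["opening"])
q,zz=ctrl.camera("side");ii=ctrl.camera_info("side");P2,_=cloud(q,zz,ii)
k=P2[(abs(P2[:,0]-t[0])<.045)&(abs(P2[:,1]-t[1])<.06)]
f=k[(k[:,2]>.078)&(k[:,2]<.1)];print("battery x",np.percentile(f[:,0],[1,99]),"y",np.median(f[:,1]),"zmin",k[k[:,2]>.055][:,2].min())
cv2.imwrite("pics/s4.png",cv2.resize(q[230:340,240:390,::-1],(750,550),interpolation=cv2.INTER_CUBIC))
```

```text
[ 0.48716735 -0.27279699  0.11230224] -87.5067807653915 [ 1.49710144 -1.29712402 -2.72056691] 0.5723902321573479
battery x [0.45578353 0.51638941] y -0.29849276726531815 zmin 0.07440396371820812
```

View pics/s4.png

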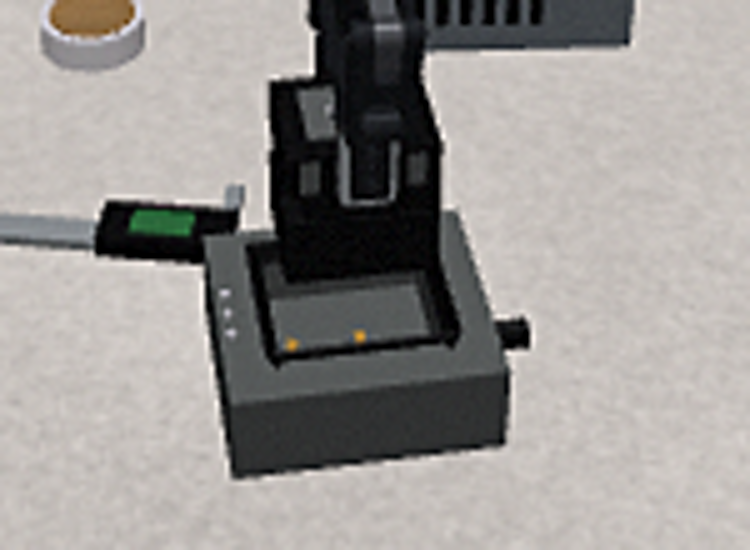

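The battery hangs upright over the pocket. By the side camera it is at (486,−273.5), against a cradle centre of (486.5,−273). Lowering.

Request:
step_arm --pt "12 0 0 0 0 0 255" --pt "22 0 0 0 0 0 255" --pt "30 0 0 0 0 0 255" --pt "38 0 0 0 0 0 255" --pt "38 0 0 0 0 0 255"

```text
time_s: 19.1
eef_pos: [0.4856, -0.2719, 0.0719]
eef_rot: [-0.015, -0.706, -0.016, 0.707]
wrist_force: [0.0, -0.1, -3.4]
opening: 0.569
```

Free so far. Continuing to about 2 mm above the floor.

Request:
step_arm --pt "4 0 0 0 0 0 255" --pt "8 0 0 0 0 0 255" --pt "12 0 0 0 0 0 255" --pt "12 0 0 0 0 0 255"

```text
time_s: 19.6
eef_pos: [0.4859, -0.2721, 0.0605]
eef_rot: [-0.015, -0.707, -0.015, 0.707]
wrist_force: [0.3, -0.3, -2.8]
opening: 0.573
```

Request:
step_arm --pt "1.5 0 0 0 0 0 255" --pt "2.5 0 0 0 0 0 255" --pt "2.5 0 0 0 0 0 255"

```text
time_s: 19.98
eef_pos: [0.4861, -0.2723, 0.0583]
eef_rot: [-0.015, -0.707, -0.015, 0.707]
wrist_force: [-0.2, -0.6, -2.5]
opening: 0.572
```

Request:
step_arm --pt "1 0 0 0 0 0 255" --pt "1.5 0 0 0 0 0 255" --pt "1.5 0 0 0 0 0 255"

```text
time_s: 20.35
eef_pos: [0.4863, -0.2724, 0.0579]
eef_rot: [0.015, 0.707, 0.015, -0.707]
wrist_force: [-4.3, 1.7, 6.6]
opening: 0.574
```

The battery is on the floor (force went from −2.5 to +6.6 N). Releasing and retreating.

Request:
step_arm --pt "-0.5 0 0 0 0 0 120" --pt "-0.5 0 0 0 0 0 0" --pt "-0.5 0 0 0 0 0 0" --pt "-0.5 0 0 0 0 0 0" --pt "-0.5 0 0 0 0 0 0" --pt "-20 0 0 0 0 0 0" --pt "-60 0 0 0 0 0 0" --pt "-110 0 0 0 0 0 0" --pt "-160 0 0 0 0 0 0" --pt "-160 0 0 0 0 0 0"

```text
time_s: 21.6
eef_pos: [0.4885, -0.2743, 0.2221]
eef_rot: [0.018, 0.709, 0.013, -0.704]
wrist_force: [0.7, -0.3, -1.5]
opening: 0.999
```

Run:
```python
from h import *
from bench import ctrl
o,p,z,i,T=wcloud(ctrl);print(o["time_s"],o["eef_pos"],o["opening"],o["wrist_force"])
P,C=cloud(p,z,i,T);B=(.4,.6,-.36,-.18)
blobs(P,.07,.1,*B,res=.001,amin=100);blobs(P,.036,.0425,*B,res=.001,amin=300)
top=P[(abs(P[:,0]-.486)<.025)&(abs(P[:,1]+.272)<.02)&(P[:,2]>.07)&(P[:,2]<.1)]
A=np.c_[top[:,:2],np.ones(len(top))];print("tilt",np.linalg.lstsq(A,top[:,2],rcond=None)[0][:2])
g=[]
for n in("side","scene"):
    q,zz=ctrl.camera(n);P2,_=cloud(q,zz,ctrl.camera_info(n));print(n)
    blobs(P2,.07,.1,*B,res=.001,amin=80);blobs(P2,.155,.2,.44,.5,.18,.32,res=.0015,amin=20);g.append(q[:,:,::-1])
cv2.imwrite("pics/f.png",np.vstack([cv2.resize(x[100:340,180:500],(400,300)) for x in g]))
```

```text
21.6 [ 0.48848661 -0.27428165  0.22210935] 0.9991048648563681 [ 0.74152596 -0.27264928 -1.53164919]
z0.07-0.1 c=(486,-272) size=(61,51) ang=2.4 n=3024 zmed=82
z0.036-0.0425 c=(486,-271) size=(111,100) ang=2.5 n=5141 zmed=40
tilt [-0.00118457  0.00017418]
side
z0.07-0.1 c=(485,-275) size=(60,51) ang=1.5 n=1266 zmed=82
z0.155-0.2 c=(469,212) size=(13,19) ang=81.9 n=68 zmed=166
scene
z0.07-0.1 c=(487,-250) size=(59,9) ang=5.7 n=188 zmed=79
z0.155-0.2 c=(472,221) size=(22,23) ang=79.7 n=210 zmed=169
```

View pics/f.png

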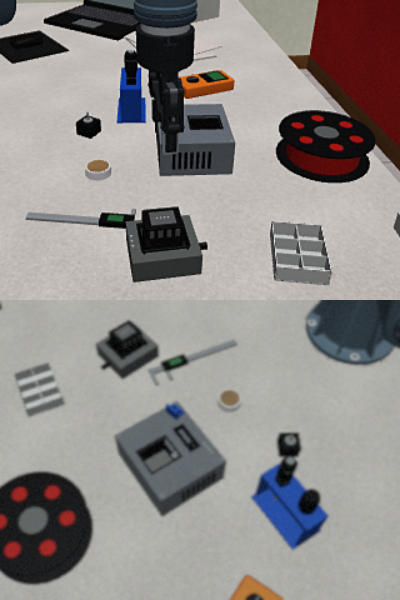

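The battery sits in the cradle: top at 82 mm (floor 20 + 62), tilt about 0.001 rad, within 1 mm of centre. The driver is upright in the rack with its top at 170 mm, and the other items look in place. Handing in.

```bash
python3 -c "
from bench import ctrl
print(ctrl.hand_in())"
```

```text
the job is handed in; nothing more can be done
None
```

The battery is in the charging cradle, the driver is back in the rack, and I handed the job in after about 22 s of robot time. No verdict was reported.

- **Latch:** The wrist camera's depth image showed the tab about 9 mm toward +y along the slot and 16 mm below the plate. I pressed it in steps of 1.5 mm or less after first contact. The wrist force read about 5 N at the end of each step, and the battery's top rose from about 87 to 106 mm. Forces between readings were not seen.
- **Driver:** It went back in its own rack hole. Its top measured 170 mm from the wrist camera, the same height as at the start, and it looked upright.
- **Battery:** It was drawn straight up and lowered until contact with the cradle floor showed as +6.6 N at the wrist.
- **Last checks:** The battery's top is at 82 mm, as expected for a 62 mm pack on the 20 mm floor. It is within about 1 mm of the cradle's centre by the wrist camera, with a tilt of about 0.001 rad. The gripper was open and clear of everything, and the bystanders visible in the final picture looked unmoved. I judged that by eye and did not measure them.
- **Disagreement:** The side camera put the battery at y −275 mm against −272 from the wrist camera. That camera also read the cradle and the unit about 2 mm off in the same direction, so I put it down to calibration.

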